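# Shake out the rattling parts case at the laser marker

## Task

One of the three sealed parts cases has a loose part in it. Working from the robot's left to its right, lift each case off the mat, shake it briskly in the air and set it back where it stood; then pick up the one that rattles and finish while holding it out over the middle of the perforated marking bed, level, still and about a hand's breadth (100 mm) clear of the bed, with the other two standing in their places and the things around left alone. You need not set the last case down if that is the one.

Things in the scene. Friction and masses are not known exactly. Their poses are not given: they have to be found in the camera images.
- case_left_centre (a point): centre (half-way up) of the sealed grey plastic case that starts on the robot's left (+y) of the row on the mat. All three cases look alike: flat-sided, 120 mm long (x axis), 56 mm wide (y axis), 50 mm tall, about 0.4 kg; grip firmly (30 to 60 N) across the 56 mm width near the middle
- case_middle_centre (a point): centre (half-way up) of the sealed grey plastic case that starts in the middle of the row on the mat. Like the others outside; a good case holds a tightly packed block that cannot move, the bad one a free steel roller of 0.2 kg in place of the block
- case_right_centre (a point): centre (half-way up) of the sealed grey plastic case that starts on the robot's right (-y) of the row on the mat. Like the others outside; the loose roller in the bad one (any of the three) runs about 75 mm along the case's length (x axis) when the case is jerked or tilted that way, knocks on the end walls and shifts the balance
- bed_centre (a point): middle of the top face of the marking bed: a fixed aluminium plate with a grid of small holes, 130 x 200 x 12 mm, lying on the table beyond the mat; its z axis points up, its top is 12 mm above the table
- mat: black rubber mat on which the three cases stand, fixed, 145 x 460 mm and 4 mm thick; origin at the centre of its underside, y along the row; the cases stand square to it
- mouse: bystander: black computer mouse, 100 x 58 x 33 mm, on a thin grey pad; origin at the centre of its underside
- gauge: bystander: upright turned steel focus gauge, 50 mm across the foot, 90 mm tall; origin at the centre of its underside
- screwdriver: bystander: screwdriver lying on the table; origin under its middle
- tray: bystander: empty open white plastic tray, 120 x 160 x 30 mm; origin at the centre of its underside
Things that resemble listed ones, but are neither listed nor needed, are in the scene too. Leave any orange or turquoise look-alike of the part that bears case_right_centre alone.

How it is judged:
By the outcome, as a careful person would: the job done as asked, in the order asked, and still so for the second after the job is handed in, while the arm keeps its last pose, push and grip.
It also fails if it takes over 72 s, if anything falls off the work surface, if the arm or the gripper's body presses on something with over 40 N, if the wrist force passes 120 N, or if a joint passes its speed limit or range.

## Robot

A 7-joint arm with a two-finger parallel gripper is mounted at the origin on the work surface. World frame = base frame: x ahead of the robot, y to its left, z up, the work surface at z = 0. Lengths are in m, angles in rad, forces in N, time in s.
With the tool pointing down it reaches from about 0.425 to 0.825 m from the base axis. Payload 3.6 kg.
Tool frame: the origin (TCP) lies at the very end of the fingers, on their centre line; the grasp point (between the pads) lies 19 mm behind it; z points along the fingers, y is the direction in which the jaws open and shut (so a half turn about z gives the same grasp; the last joint's range is limited). The gripper opens to 93 mm and grips with 3 to 60 N. Pads are 15 mm wide; open, the fingers measure 128 mm over their backs; the gripper's body (75 mm by 188 mm) begins 65 mm behind the grasp point.
Start: joints at [-1.175, 0.615, -0.013, 1.423, 0.008, 1.103, -0.04], TCP at [0.266, 0.593, 0.219] pointing down, gripper open.
Joint ranges: [-3.12, 3.12], [-0.3, 2.06], [-1.34, 1.32], [0.26, 2.42], [-1.36, 4.5], [0.01, 1.98], [-2.84, 2.84]. Speed limits (rad/s): [2.79, 2.79, 3.14, 3.14, 3.14, 3.14, 3.14].

## Interface

Orientations are given as [roll, pitch, yaw] about the fixed x, y, z axes, in that order (R = Rz(yaw) Ry(pitch) Rx(roll)).
In Python, from bench import r, jaws, imaging, close_job, get_time_s, get_joints, get_joint_velocities, get_joint_efforts, get_tcp_pos, get_tool_rot, get_wrist_force, get_torque, get_finger_gap gives the robot as it stands. Calls block until the motion is done:
- r.goto(position, orientation): joint-space move of the TCP to a pose.
- r.move_linear(position, ori=None, vel=0.15): straight line of the TCP; ori=None keeps the orientation; vel is the mean speed in m/s.
- r.goto_joints(angles): joint-space move.
- jaws.let_go() and jaws.clamp(newtons=None): open the fingers fully, or close them until they stop; newtons is the grip in N (None keeps the last).
- r.hold(seconds).
- r.inverse_kinematics(position, orientation): joint angles nearest the present ones, or None.
- imaging.read_camera(name): name is "side" or "top" or "wrist"; returns the picture (480x640x3 uint8, blue, green, red); there is no depth.
- imaging.calibration(name): a dict with "intrinsics" (3x3 intrinsics, pixels), "dist" ([k1, k2, p1, p2, k3] as OpenCV has them; the pictures are not rectified), "T" (4x4, takes a point from camera to world coordinates). Camera axes: x right, y down, z forward; pixel columns grow to the right and rows downward; lengths in m; the calibration is good to about 2 mm. A picture is of the moment at which its call begins: read the wrist's pose just before it. calibration takes no time and is no camera call; for the wrist camera it gives the pose at the moment of the call.
A pose or a line that the arm cannot do raises r.Unreachable and nothing moves.
- close_job(): hands the job in, once; it reports no verdict.
Readings, each from a call of its own:
- get_time_s(): time.
- get_joints(): joint angles.
- get_joint_velocities(): joint speeds.
- get_joint_efforts(): joint torques, N m.
- get_tcp_pos(): TCP position.
- get_tool_rot(): TCP orientation.
- get_wrist_force(): force on the tool from outside, world axes, zero at the start.
- get_torque(): the same for the moment, N m.
- get_finger_gap(): finger opening in m.
Only numpy, scipy, OpenCV 4.12 (cv2) and the standard library are available. Lean on these libraries where they do the work, as an engineer would, in place of code of your own. Each camera call takes 0.05 s, during which the arm holds its last target. There are 200 camera calls.

## Working session

There is one attempt and no reset: what is moved stays moved. The work goes in short steps, each a Python script; the robot and the scene stay as the last script left them, time stands still between calls to the robot, and variables do not carry over. Pictures are saved under pics/ and viewed, about 8 in all and at most 12, crops included, and the job is handed in when it is done.

```bash
mkdir -p pics
python3 - <<'E'
from bench import *
import cv2,numpy as np
for n in("top","side"):
    im=imaging.read_camera(n); cv2.imwrite(f"pics/{n}0.png",im)
    c=imaging.calibration(n); print(n,np.round(c["intrinsics"],1).tolist(),c["dist"],np.round(c["T"],3).tolist())
print(get_time_s(),get_tool_rot(),get_wrist_force())
E
```

```text
top [[478.6, 0.0, 315.5], [0.0, 478.6, 242.3], [0.0, 0.0, 1.0]] [0.0425167 0.        0.        0.        0.       ] [[-0.02, -0.985, 0.169, 0.245], [-1.0, 0.018, -0.013, -0.002], [0.01, -0.17, -0.985, 1.291], [0.0, 0.0, 0.0, 1.0]]
side [[518.0, 0.0, 313.1], [0.0, 518.0, 242.1], [0.0, 0.0, 1.0]] [-0.03061401  0.          0.          0.          0.        ] [[0.74, -0.35, 0.575, -0.269], [-0.673, -0.391, 0.628, -0.841], [0.005, -0.851, -0.524, 0.716], [0.0, 0.0, 0.0, 1.0]]
0.1 [-3.13931007e+00  4.13524283e-05  2.71983871e+00] [0.14891708 0.23045437 0.65502109]
```

View pics/top0.png

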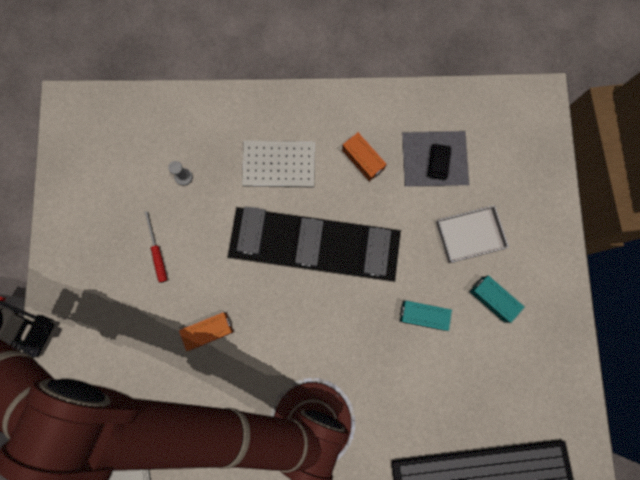

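View pics/side0.png

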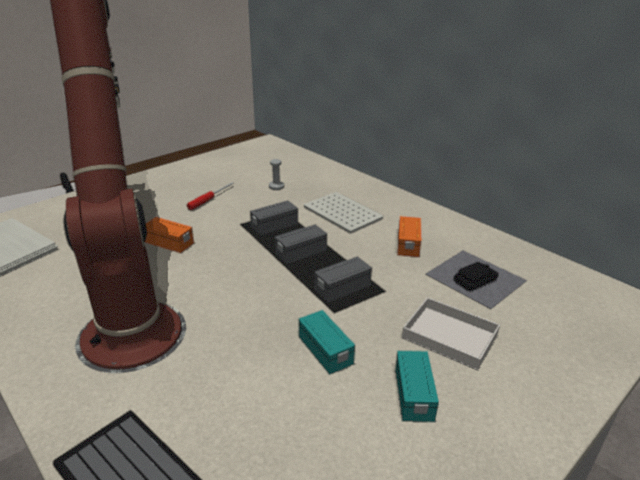

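Top view: black mat at (230–400, 207–280) with grey cases at about (251,231) left, (309,243) middle and (377,251) right. The bed is at (279,164). Possible confusions are orange (364,156) and (207,331), and turquoise (427,316) and (497,299). I choose the three grey ones on the mat.

```bash
cat > h.py <<'E'
import cv2,numpy as np
def cast(px,c,z):
    p=cv2.undistortPoints(np.float64(px).reshape(-1,1,2),c["intrinsics"],np.float64(c["dist"])).reshape(-1,2)
    T=np.array(c["T"]); d=np.c_[p,np.ones(len(p))]@T[:3,:3].T; o=T[:3,3]
    return o+d*((z-o[2])/d[:,2])[:,None]
def proj(P,c):
    T=np.linalg.inv(np.array(c["T"]))
    rv=cv2.Rodrigues(T[:3,:3])[0]
    return cv2.projectPoints(np.float64(P).reshape(-1,1,3),rv,T[:3,3],np.float64(c["intrinsics"]),np.float64(c["dist"]))[0].reshape(-1,2)
E
python3 - <<'E'
from bench import *
from h import *
im=cv2.imread("pics/top0.png"); c=imaging.calibration("top")
g=cv2.cvtColor(im,cv2.COLOR_BGR2GRAY)
roi=np.zeros_like(g); roi[200:290,222:408]=1
def quad(m,z,name):
    cs,_=cv2.findContours(m.astype(np.uint8),0,2)
    for k in cs:
        if cv2.contourArea(k)<400: continue
        R=cv2.minAreaRect(np.float32(cast(k.reshape(-1,2)+0.0,c,z)[:,:2])*1000)
        print(name,cv2.contourArea(k),np.round(R[0],1),np.round(R[1],1),round(R[2],2))
mat=(g<135)&(roi>0); quad(mat,.004,"mat")
bx=g[228:236,230:400]; print(g[235,225:405:3])
top=(g>52)&(g<110)&(roi>0)
top=cv2.morphologyEx(top.astype(np.uint8),cv2.MORPH_OPEN,np.ones((5,5)))
quad(top,.054,"case")
roi2=np.zeros_like(g); roi2[125:200,230:330]=1
hs=cv2.cvtColor(im,cv2.COLOR_BGR2HSV); print(im[160,[236,248,262]],im[200,240])
bed=cv2.resize(im[190:290,220:410],None,fx=4,fy=4,interpolation=cv2.INTER_CUBIC)
a=cv2.convertScaleAbs(bed,alpha=1.8); cv2.imwrite("pics/crop1.png",a)
bed=cv2.resize(im[130:200,230:330],None,fx=6,fy=6,interpolation=cv2.INTER_CUBIC); cv2.imwrite("pics/crop2.png",bed)
E
```

```text
mat 9100.5 [464.5 -16.2] [465.2 155.2] 80.44
[146 146  73  15  23  79  84  86  86  82  76  79  53  22  22  14  21  20
  20  18  25  11  15  21  13  76  78  89  85  86  82  88  51  16  12  15
  18  23  18  12  18  13  21  28  22  24  23  16  76  82  82  84  83  80
  79  55  17  14  39 150]
case 993.5 [ 432.8 -179.7] [ 57.7 131.1] 80.91
case 977.5 [462.1  -1.6] [ 57.8 131. ] 80.78
case 927.5 [493.2 150.9] [ 57.7 124.3] 80.45
[[127 142 152]
 [145 154 159]
 [148 154 160]] [135 148 159]
```

View pics/crop1.png

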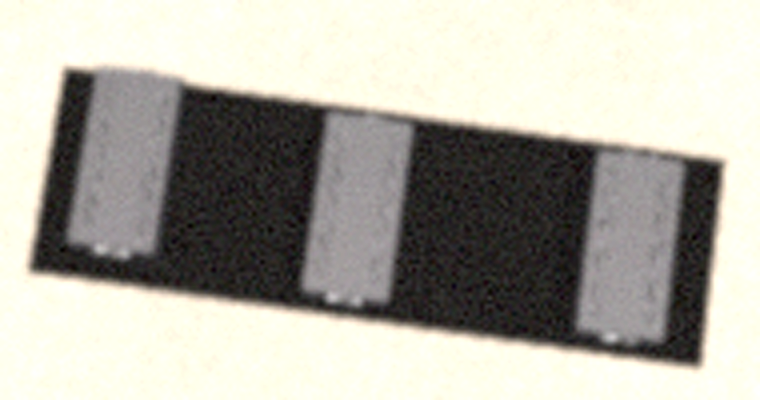

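View pics/crop2.png

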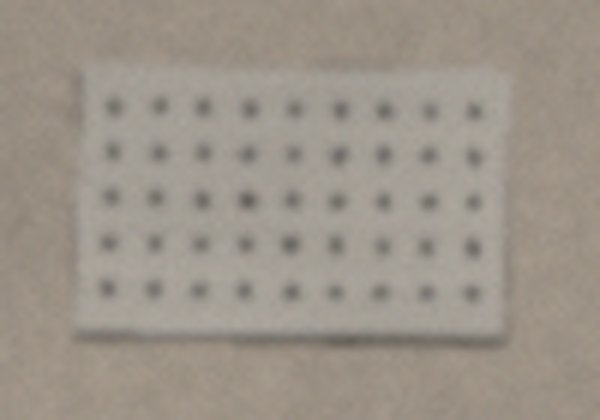

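Crops: the three grey cases have clean outlines and are square to the mat. The bed's hole grid is centred at crop2 (292,200), which is top-view pixel (278.2,162.9). Next I move above the left case and check with the wrist camera.

```bash
cat >> h.py <<'E'
YAW=np.pi-np.deg2rad(9.3)
AX=np.array([np.cos(YAW-np.pi),np.sin(YAW-np.pi),0])   # case length axis
C={'L':np.array([.4932,.1509,0])+.0065*AX,'M':np.array([.4621,-.0016,0])+.0035*AX,'R':np.array([.4328,-.1797,0])+.0035*AX}
E
python3 - <<'E'
from bench import *
from h import *
c=imaging.calibration("top")
print("bed",cast([[278.2,162.9]],c,.012), "edges",cast([[243,141],[314.5,141.5],[313.5,186],[242.5,186]],c,.012)[:,:2].round(3).tolist())
cs=imaging.calibration("side")
for k in C: print(k,C[k],proj([C[k]+s*AX*.06+[0,0,.054] for s in(-1,1)],cs).round(0).tolist())
r.goto(C['L']+[0,0,.22],[np.pi,0,YAW])
cw=imaging.calibration("wrist"); im=imaging.read_camera("wrist"); cv2.imwrite("pics/w1.png",im)
B=[C['L']+a*AX*.06+b*np.array([-AX[1],AX[0],0])*.028+[0,0,.054] for a,b in((1,1),(1,-1),(-1,-1),(-1,1))]
p=proj(B,cw); print(p.round(0).tolist())
cv2.polylines(im,[np.int32(p)],True,(0,255,0),1); cv2.imwrite("pics/w1d.png",im)
print(get_time_s(),get_tcp_pos(),get_tool_rot(),get_joints().round(2),get_torque(),get_wrist_force())
E
```

```text
bed [[0.69149006 0.0800825  0.012     ]] edges [[0.757, 0.178], [0.753, -0.022], [0.623, -0.017], [0.626, 0.179]]
L [0.49961456 0.14984958 0.        ] [[256.0, 214.0], [295.0, 203.0]]
M [ 0.465554   -0.00216561  0.        ] [[283.0, 240.0], [323.0, 227.0]]
R [ 0.436254   -0.18026561  0.        ] [[324.0, 276.0], [367.0, 260.0]]
[[348.0, 281.0], [285.0, 281.0], [282.0, 143.0], [351.0, 143.0]]
1.9667 [0.49942188 0.15130823 0.2199454 ] [ 3.14092229e+00 -2.01379393e-04  2.98162899e+00] [-0.35  0.41  0.03  1.79 -0.01  0.94  1.09] [ 0.01367222  0.01570801 -0.04334336] [-0.12472362 -0.29462491 -0.29712651]
```

View pics/w1d.png

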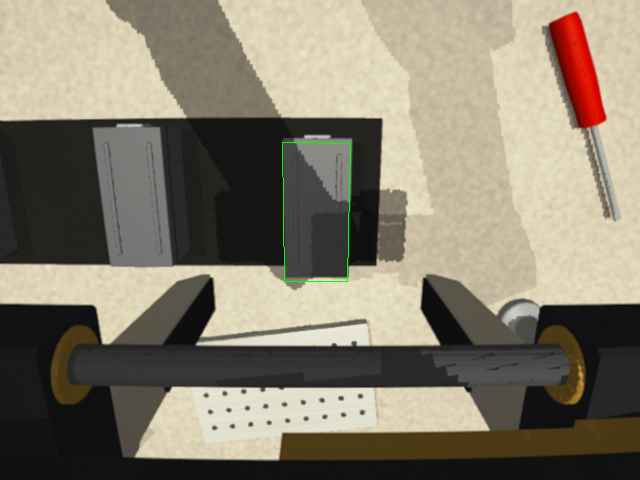

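Wrist view: the left case spans (283–352, 138–278). My predicted box fits sideways, but it is about 3–4 mm too far along x, so I correct that and run the left case.

```bash
cat >> h.py <<'E'
C['L']=C['L']-.0035*AX
W=np.array([-AX[1],AX[0],0]); ORI=[np.pi,0,YAW]; ZG=.016
from bench import *
from scipy.spatial.transform import Rotation as Ro
def tq(tag):
    r.hold(.2); t=np.mean([get_torque() for _ in range(5)],0); f=get_wrist_force()
    print(f"{tag} t={get_time_s():.1f} tau_w={t@W:.3f} tau_x={t@AX:.3f} F={np.round(f,2)} gap={get_finger_gap()*1000:.1f}")
def pick(k,lift=.15):
    r.goto(C[k]+[0,0,.13],ORI); r.move_linear(C[k]+[0,0,ZG],vel=.15)
    jaws.clamp(50); tq("clamped"); r.move_linear(C[k]+[0,0,lift],vel=.2); tq("lifted")
def tilt(p,a):
    q=Ro.from_rotvec(a*W)*Ro.from_euler('xyz',ORI); return q.as_euler('xyz')
def shake(k):
    a=C[k]+[0,0,.15]; b=a+.08*AX
    for i in range(3):
        r.move_linear(b,vel=.4); r.move_linear(a,vel=.4)
    tq("after back"); r.move_linear(b,vel=.4); tq("after fwd"); 
    m=C[k]+[0,0,.16]+.03*AX
    for s in(1,-1):
        r.goto(m,tilt(m,s*.25)); tq(f"tilt{s}"); r.goto(m,ORI); tq(f"level after {s}")
    r.move_linear(C[k]+[0,0,.15],vel=.2)
def put(k):
    r.move_linear(C[k]+[0,0,ZG+.012],vel=.2); r.move_linear(C[k]+[0,0,ZG+.0005],vel=.04)
    tq("down"); jaws.let_go(); r.move_linear(C[k]+[0,0,.13],vel=.2)
E
python3 - <<'E'
from h import *
pick('L'); shake('L'); put('L'); print(get_time_s(),get_tcp_pos())
r.goto(C['M']+[0,0,.22],ORI)
cw=imaging.calibration("wrist"); im=imaging.read_camera("wrist")
for k in C:
    p=proj([C[k]+a*AX*.06+b*W*.028+[0,0,.054] for a,b in((1,1),(1,-1),(-1,-1),(-1,1))],cw); cv2.polylines(im,[np.int32(p)],True,(0,255,0),1)
cv2.imwrite("pics/w2.png",im)
E
```

```text
clamped t=4.2 tau_w=0.057 tau_x=0.138 F=[-0.66  1.33  2.24] gap=55.5
lifted t=5.2 tau_w=-0.024 tau_x=0.059 F=[-0.23  0.2  -3.74] gap=55.4
after back t=7.5 tau_w=-0.091 tau_x=0.038 F=[ 0.13 -0.08 -3.99] gap=55.6
after fwd t=8.1 tau_w=0.068 tau_x=0.029 F=[ 0.18 -0.88 -3.84] gap=56.0
tilt1 t=8.6 tau_w=-0.340 tau_x=-0.027 F=[-0.13  0.79 -4.71] gap=55.8
level after 1 t=9.2 tau_w=0.035 tau_x=-0.059 F=[-0.78 -0.34 -3.39] gap=55.3
tilt-1 t=9.8 tau_w=0.369 tau_x=0.023 F=[ 0.62  0.56 -3.38] gap=56.2
level after -1 t=10.5 tau_w=-0.086 tau_x=0.057 F=[-0.6   0.11 -2.72] gap=55.7
down t=12.2 tau_w=0.004 tau_x=0.003 F=[1.57 1.37 5.54] gap=55.5
13.6667 [0.49540208 0.15015537 0.12929034]
```

View pics/w2.png

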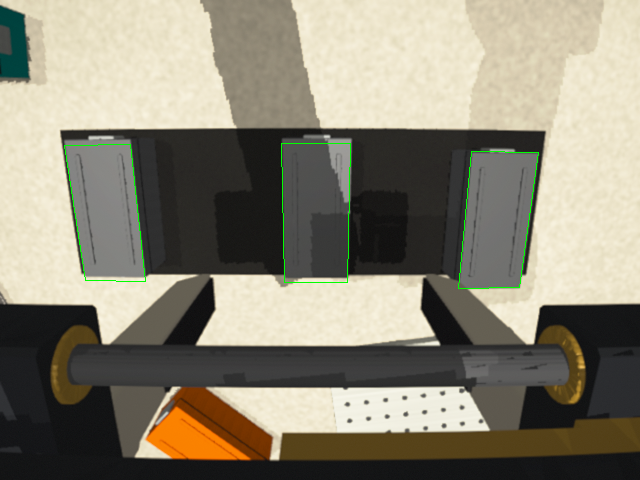

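Wrist view: the left case is back exactly in its outline. The middle and right outlines are again about 3.5 mm too far along x, so I correct those. The left torques swing as a roller's would (about 0.12–0.16 N·m), but the readings are noisy, so I average over time and carry on.

```bash
cat >> h.py <<'E'
C['M']=C['M']-.0035*AX; C['R']=C['R']-.0035*AX
def tq(tag,n=10):
    r.hold(.12); t=[];f=[]
    for _ in range(n): r.hold(.025); t.append(get_torque()); f.append(get_wrist_force())
    t=np.array(t)@W; print(f"{tag} t={get_time_s():.1f} tau_w={t.mean():.3f} sd={t.std():.3f} F={np.mean(f,0).round(2)} gap={get_finger_gap()*1000:.1f}")
E
python3 - <<'E'
from h import *
pick('M'); shake('M'); put('M'); print(get_time_s())
pick('R'); shake('R'); put('R'); print(get_time_s(),get_tcp_pos())
E
```

```text
clamped t=16.9 tau_w=0.084 sd=0.039 F=[-0.21  0.58  2.5 ] gap=56.2
lifted t=18.1 tau_w=-0.011 sd=0.023 F=[-0.11 -0.08 -3.92] gap=55.9
after back t=20.5 tau_w=-0.017 sd=0.034 F=[ 0.2  -0.4  -3.73] gap=55.3
after fwd t=21.2 tau_w=-0.004 sd=0.028 F=[-0.17  0.13 -3.83] gap=55.8
tilt1 t=22.0 tau_w=-0.430 sd=0.024 F=[-0.1   0.09 -3.89] gap=55.7
level after 1 t=22.8 tau_w=0.005 sd=0.035 F=[-0.16 -0.24 -3.71] gap=55.4
tilt-1 t=23.6 tau_w=0.434 sd=0.022 F=[-0.02  0.24 -3.76] gap=55.6
level after -1 t=24.4 tau_w=-0.004 sd=0.027 F=[ 0.13 -0.08 -3.84] gap=55.6
down t=26.2 tau_w=-0.010 sd=0.033 F=[-0.11 -0.07 -3.63] gap=55.8
27.7333
clamped t=30.4 tau_w=0.083 sd=0.025 F=[-0.44  0.67  3.34] gap=55.9
lifted t=31.6 tau_w=0.006 sd=0.021 F=[ 0.03  0.13 -3.89] gap=55.7
after back t=34.1 tau_w=-0.017 sd=0.039 F=[ 0.27  0.18 -3.62] gap=55.6
after fwd t=34.8 tau_w=0.001 sd=0.030 F=[-0.25 -0.04 -3.85] gap=55.9
tilt1 t=35.5 tau_w=-0.440 sd=0.024 F=[ 0.02 -0.19 -3.79] gap=55.6
level after 1 t=36.3 tau_w=0.001 sd=0.025 F=[ 0.06  0.41 -4.08] gap=55.8
tilt-1 t=37.1 tau_w=0.442 sd=0.020 F=[-0.2  -0.26 -3.67] gap=55.6
level after -1 t=37.9 tau_w=0.001 sd=0.016 F=[ 0.18  0.05 -3.83] gap=55.7
down t=39.8 tau_w=0.004 sd=0.030 F=[-0.08 -0.12 -3.8 ] gap=55.5
41.3083 [ 0.4321359  -0.17948646  0.12944779]
```

The left case is the rattler. Its level torque flipped by 0.12–0.16 N·m and its tilt torques were about 0.07 off, while middle and right stayed within ±0.02 N·m. Next I pick it up and hold it over the bed.

Run:
```python
from h import *
pick('L'); bed=np.array([.6915,.0801,.124]); o=[np.pi,0,np.pi-.02]
r.move_linear(bed+[0,0,.026],o,vel=.12); r.move_linear(bed,vel=.08); tq("over bed")
print(get_time_s(),get_tcp_pos(),get_tool_rot(),np.abs(get_joint_velocities()).max())
s=imaging.read_camera("side"); t=imaging.read_camera("top")
c=imaging.calibration("side")
X=np.array([np.cos(.02),-np.sin(.02),0]); Y=np.array([-X[1],X[0],0]); P=bed+[0,0,-.012]
for z in (0,.05):
    p=proj([P+a*X*.06+b*Y*.028+[0,0,z] for a,b in((1,1),(1,-1),(-1,-1),(-1,1))],c); cv2.polylines(s,[np.int32(p)],True,(0,255,0),1)
for im,n in((s,"side"),(t,"top")):
    cc=imaging.calibration(n)
    for k in 'MR':
        p=proj([C[k]+a*AX*.06+b*W*.028+[0,0,.054] for a,b in((1,1),(1,-1),(-1,-1),(-1,1))],cc); cv2.polylines(im,[np.int32(p)],True,(0,255,0),1)
cv2.imwrite("pics/fin.png",np.hstack([cv2.resize(s[130:350,180:480],(400,293)),cv2.resize(t[80:300,130:430],(400,293))]))
```

```text
clamped t=44.5 tau_w=0.070 sd=0.020 F=[0.11 0.53 2.26] gap=55.9
lifted t=45.7 tau_w=-0.024 sd=0.032 F=[ 0.2   0.09 -4.11] gap=55.5
over bed t=48.4 tau_w=-0.031 sd=0.035 F=[ 0.2  -0.1  -3.59] gap=55.7
48.4333 [0.69172783 0.08014545 0.12441228] [3.14143688e+00 7.53894149e-04 3.12155251e+00] 0.003952385008620644
```

View pics/fin.png

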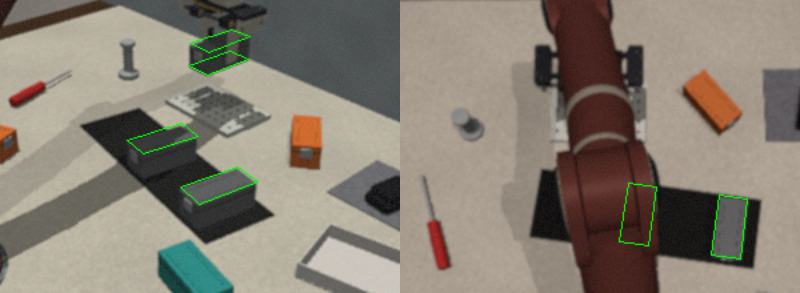

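Final view: the case hangs over the bed and matches the drawn outline. The middle and right cases stand in their outlines, and the things around them haven't moved.

Run:
```python
from h import *
r.hold(.5); print(get_time_s(),get_tcp_pos(),get_finger_gap()); close_job()
```

```text
49.0333 [0.69149751 0.08012758 0.12399246] 0.05556197982617459
the job is handed in; nothing more can be done
```

The left case is the one that rattles, and I handed the job in at 49.0 s of the 72 s allowed, with that case held over the middle of the bed. I lifted, shook and set back each case in order: left, middle, right.

- **Which case rattles:** when levelled after shakes and tilts, the left case's balance torque swung between about −0.09 and +0.07 N·m. Its tilted readings were about 0.07–0.1 N·m below the others. The middle and right cases stayed within ±0.02 N·m.
- **Final hold:** the TCP is at (0.691, 0.080, 0.124), level and still, gripped at 50 N. By that height the case's underside is about 100 mm above the bed.
- **Other cases:** in the last side picture the middle and right cases stand in their original outlines. The top view confirms only the right one, because the arm hid the middle. Nothing visible around them had moved.

**Weaker checks:**
- The left case's shake readings were noisy single samples; I averaged over time only for the other two.
- On the final pick-up the left case read only about −0.03 N·m, which would fit the roller sitting near the middle. I did not tilt it again to confirm.
- The middle and right cases still hung on the gripper when I let go, so each probably dropped a millimetre or less onto the mat.

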